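# Sort threaded rods by pitch on the gauge plates

### The job

Sort the two threaded rods by thread pitch: lay the coarse-threaded steel rod lengthwise in both V notches of the coarse-ribbed blue gauge plate, and the fine-threaded brass rod likewise in the fine-ribbed red one, each fully seated and centred along its plate. Let go of them there, and leave the smooth post, the lens mount and the stage where they are.

Things in the scene. Friction and masses are not known exactly. Their poses are not given: they have to be found in the camera images.
- coarse_rod_mid (a point): Bright steel threaded rod with the coarse thread: ridges every 10 mm, dark grooves; 140 mm long, 20 mm thick overall, about 0.3 kg, lying on the bench with its axis 10 mm above it (it can roll). The point is at its centre, half-way along, on the axis; its x axis runs along the rod (either end may go either way).
- fine_rod_mid (a point): Brass threaded rod with the fine thread: ridges every 5 mm; 140 mm long, 20 mm thick overall, about 0.3 kg, lying on the bench with its axis 10 mm above it (it can roll). The point is at its centre, half-way along, on the axis; its x axis runs along the rod (either end may go either way).
- coarse_gauge_seat (a point): Coarse gauge plate, blue, white ribs 10 mm apart in its notches: fixed base 150 x 70 x 8 mm with two blocks (each 30 mm long, 46 wide, 49 high) centred 48 mm either side of its middle; gap of 66 mm between them, free for fingers. A rod lies along both 90 degree V notches and self-centres; mouth 36 mm wide. The point is the middle of a seated rod's axis, 45 mm above the bench; x along the notches.
- fine_gauge_seat (a point): Fine gauge plate, red, white ribs 5 mm apart in its notches: fixed base 150 x 70 x 8 mm with two blocks (each 30 mm long, 46 wide, 49 high) centred 48 mm either side of its middle; gap of 66 mm between them, free for fingers. A rod lies along both 90 degree V notches and self-centres; mouth 36 mm wide. The point is the middle of a seated rod's axis, 45 mm above the bench; x along the notches.
- plain_post_mid (a point): Bystander, to be left alone. Smooth bright steel post without any thread, 140 mm long, 20 mm thick, lying on the bench among the rods. The point is at its centre on the axis, 10 mm above the bench, x along the post.
- lens_mount: Bystander, to be left alone. Upright lens in a black and red ring, 54 mm across, on a post with a 64 mm round foot; 153 mm tall, loose. Origin at the centre of its underside, z up.
- stage: Bystander, to be left alone. Black square translation stage, 90 x 90 mm, 33 mm high, with a micrometer reaching 95 mm out along its +y from the middle; loose. Origin at the centre of its underside, z up.
Not all that is in view belongs to the job. Leave any purple look-alike of the part that bears coarse_rod_mid alone.

How it is judged:
At the end, for the whole second after the job is handed in: The coarse rod rests in the coarse gauge plate and the fine rod in the fine one, each with its centre within 18 mm of the seat in plan and 5 mm in height, within 10 degrees of the notches' line, at rest and released (horizontal distance between coarse_rod_mid and coarse_gauge_seat below 0.018 m and z of coarse_rod_mid in the frame of coarse_gauge_seat between -0.005 and 0.005 m and angle between the x axis of coarse_rod_mid and the x axis of coarse_gauge_seat, either way round below 0.175 rad and linear speed of each of coarse_rod, fine_rod below 0.02 m/s and horizontal distance between fine_rod_mid and fine_gauge_seat below 0.018 m and z of fine_rod_mid in the frame of fine_gauge_seat between -0.005 and 0.005 m and angle between the x axis of fine_rod_mid and the x axis of fine_gauge_seat, either way round below 0.175 rad); the robot touches nothing.
It fails at once if the smooth post is moved by more than 30 mm (distance of plain_post_mid from where it was at the start of the episode above 0.03 m).
It fails at once if the lens mount is moved by more than 30 mm or tipped (distance of lens_mount from where it was at the start of the episode above 0.03 m or angle between lens_mount's own z axis and vertical above 0.35 rad).
It fails at once if the stage is moved by more than 30 mm (distance of stage from where it was at the start of the episode above 0.03 m).
It also fails if it takes over 72 s, if anything falls off the work surface, if the arm or the gripper's body presses on something with over 40 N, if the wrist force passes 120 N, or if a joint passes its speed limit or range.

### The arm

A 6-joint arm with a two-finger parallel gripper is mounted at the origin on the work surface. World frame = base frame: x ahead of the robot, y to its left, z up, the work surface at z = 0. Lengths are in m, angles in rad, forces in N, time in s.
With the tool pointing down it reaches from about 0.3 to 0.775 m from the base axis. Payload 14.6 kg.
Tool frame: the origin (TCP) lies midway between the tips of the shut fingers; the grasp point (between the pads) lies 19 mm behind it; z points along the fingers, y is the direction in which the jaws open and shut (so a half turn about z gives the same grasp; the last joint's range is limited). The gripper opens to 85 mm and grips with 20 to 120 N. Pads are 22 mm wide; open, the fingers measure 114 mm over their backs; the gripper's body (76 mm by 85 mm) begins 54 mm behind the grasp point. The pads swing forward as they close: fully open they stand 13 mm farther back than shut.
Start: joints at [1.076, 0.3, 1.521, -0, 1.321, -0.067], TCP at [0.228, 0.5, 0.231] pointing down, gripper open.
Joint ranges: [-3.03, 3.03], [-0.79, 2.21], [0.23, 2.52], [-1.04, 4.18], [0, 3.07], [-2.55, 2.55]. Speed limits (rad/s): [2.22, 2.22, 2.57, 3.14, 3.14, 3.14].

### API

Orientations are given as a rotation vector (axis times angle).
In Python, from station import monitor, eyes, finish_job, search_frame, mark_of gives the robot as it stands.
- The arm moves only by the tool jog_arm, never from a script. Its argument "plan" is text: rows parted by semicolons, each of 7 numbers parted by spaces: the shift along the tool's x, y, z in mm, then the turn, a rotation vector about the tool's x, y, z in rad, then the finger opening in mm, from 0 to 85.4. A call has 1 to 8 rows; each row is the pose to reach, as a shift and turn from the pose commanded when the call began, along the tool's axes at that moment; what a row does not reach only later rows make up. A row lasts 1/8 s, in which the tool goes at most 62.5 mm and 10.7 degrees, less where a joint would pass 70% of its speed; a pose out of reach is approached as far as the arm can. A call with a gripper value outside its range is refused whole. The fingers move at their own pace and stop on an object; "squeeze" is the grip in N (left out, the last holds). Time passes only in rows, so rows that repeat a pose let the fingers close. It gives the time, the measured TCP pose, the force and the opening at its end, in the units of the state.
- monitor.get_state(): the state, without advancing time (a new reading comes with each control period).
- eyes.snapshot(name): name is "side" or "top"; returns (picture, depth): 400x640x3 uint8, red, green, blue; 400x640 float32, m along the optical axis (not along the pixel's ray), 0 where there is no reading.
- eyes.camera_info(name): a dict with "mtx" (3x3 intrinsics, pixels), "eye" and "orientation" of the camera in the world. Camera axes: x right, y down, z forward; pixel columns grow to the right and rows downward; lengths in m; the calibration is good to about 2 mm. A picture is of the moment at which its call begins. camera_info takes no time and is no camera call.
- finish_job(): hands the job in, once; it reports no verdict.
Trained networks look in the newest picture that a camera, given by its name, has taken for a name from the list of things; names that differ only in an ending like _2 or _b are one class to them, and where a whole thing is asked for, a point or a joint stands for the part that bears it (a point fixed in the world has none). Each returns a list of dicts, best first, with "confidence" (0 to 1); they miss things now and then, are a little off and sometimes report something else, mostly with a low value. They report only what shows in the picture. A call takes as long as a camera call. They do not tell look-alikes from the thing itself.
- search_frame(camera, query): "extent" ([centre column, centre row, width, height] in pixels, round what is visible of it).
- mark_of(camera, query): "pixel" ([column, row] in pixels: a listed point, or the origin of a listed thing).
The state is a dict: "time_s": time; "qpos": joint angles; "joint_vel": joint speeds; "joint_torque": joint torques, N m; "tool_pos": TCP position; "eef_rot": TCP orientation; "wrist_force": force on the tool from outside, world axes, zero at the start; "torque": the same for the moment, N m; "width": finger opening in m.
Only numpy, scipy, OpenCV 4.12 (cv2) and the standard library are available. Lean on these libraries where they do the work, as an engineer would, in place of code of your own. Each camera call takes 0.05 s, during which the arm holds its last target. There are 200 camera calls.

## Working session

There is one attempt and no reset: what is moved stays moved. The work goes in short steps, Python scripts to look and compute and a tool call to move; the robot and the scene stay as the last step left them, time stands still between calls to the robot, and variables do not carry over. Pictures are saved under pics/ and viewed, about 8 in all and at most 12, crops included, and the job is handed in when it is done.

Besides the shell and the picture viewer there is one more tool, called after ">>>" as name(argument=value, ...) on one line, values as JSON. jog_arm: Moves the arm, as the interface text tells. Its arguments: {"type":"object","properties":{"plan":{"type":"string"},"squeeze":{"type":"number"}},"required":["plan"]}

```bash
mkdir -p pics; cat > h.py <<'E'
import numpy as np, cv2
from scipy.spatial.transform import Rotation as R
from station import monitor, eyes, finish_job, search_frame, mark_of
def cam(n):
    c=eyes.camera_info(n); o=np.array(c['orientation'],float)
    M=o if o.shape==(3,3) else (R.from_rotvec(o).as_matrix() if o.size==3 else R.from_quat(o).as_matrix())
    return np.array(c['mtx']),np.array(c['eye']),M
def world(n,px,d):
    K,e,M=cam(n); return e+M@(np.linalg.inv(K)@[px[0],px[1],1]*d)
def onz(n,px,z):
    K,e,M=cam(n); r=M@(np.linalg.inv(K)@[px[0],px[1],1]); return e+r*(z-e[2])/r[2]
def proj(n,p):
    K,e,M=cam(n); q=K@(M.T@(np.array(p)-e)); return q[:2]/q[2]
E
python3 - <<'E'
from h import *
np.set_printoptions(precision=4,suppress=True)
print(monitor.get_state())
for n in('top','side'):
    print(n,eyes.camera_info(n))
    p,d=eyes.snapshot(n); cv2.imwrite(f'pics/{n}0.png',p[:,:,::-1]); np.save(f'{n}0.npy',d)
    for q in('coarse_rod_mid','fine_rod_mid','coarse_gauge_seat','fine_gauge_seat','plain_post_mid','lens_mount','stage'):
        z={'coarse_gauge_seat':.045,'fine_gauge_seat':.045,'lens_mount':0,'stage':0}.get(q,.01)
        print(q,[(np.round(m['pixel'],1),round(m['confidence'],2),onz(n,m['pixel'],z)[:2]) for m in mark_of(n,q)][:4])
E
```

```text
{'time_s': 0.0, 'qpos': array([ 1.0764,  0.3005,  1.5216,  0.    ,  1.3207, -0.0666]), 'joint_vel': array([-0.0002,  0.0007, -0.0007, -0.003 , -0.0013, -0.0014]), 'joint_torque': array([ -0.0001, -54.3499, -36.1784,  -0.0001,   0.0041,  -0.    ]), 'tool_pos': array([0.2281, 0.5002, 0.2307]), 'eef_rot': array([-0.6668, -3.0697,  0.0018]), 'wrist_force': array([-0.6865, -0.7145, -0.2381]), 'torque': array([-0.0005, -0.027 ,  0.0337]), 'width': 0.08526517755188565}
top {'mtx': array([[510.9015,   0.    , 322.5104],
       [  0.    , 510.9015, 203.4488],
       [  0.    ,   0.    ,   1.    ]]), 'eye': array([ 0.1897, -0.0858,  1.6146]), 'orientation': array([-2.113 ,  2.1315, -0.183 ])}
coarse_rod_mid [(array([463.1, 243.4]), 0.66, array([ 0.3521, -0.5124])), (array([267. , 251.9]), 0.54, array([0.3308, 0.1036])), (array([354.9, 207.1]), 0.53, array([ 0.471 , -0.1751])), (array([391.3, 246.4]), 0.51, array([ 0.3446, -0.287 ]))]
fine_rod_mid [(array([305.6, 214.1]), 0.66, array([ 0.4499, -0.0179]))]
coarse_gauge_seat [(array([267.9, 160.7]), 0.8, array([0.6171, 0.1   ])), (array([434.1, 1
[... 634 characters left out ...]
3, 214.9]), 0.92, array([0.3222, 0.0824])), (array([378. , 377.6]), 0.74, array([ 0.3536, -0.5046])), (array([313.8, 305.7]), 0.61, array([ 0.3428, -0.2976]))]
fine_rod_mid [(array([293.4, 223.2]), 0.54, array([ 0.4426, -0.0302]))]
coarse_gauge_seat [(array([322.7, 172.2]), 0.79, array([0.6077, 0.094 ]))]
fine_gauge_seat [(array([384. , 211.6]), 0.77, array([ 0.6418, -0.1451]))]
plain_post_mid [(array([254.3, 178.3]), 0.85, array([0.4481, 0.2145]))]
lens_mount [(array([263.6, 158.5]), 0.74, array([0.5291, 0.3193]))]
stage [(array([441.5, 305.9]), 0.86, array([ 0.5803, -0.4296])), (array([297.9, 221.3]), 0.59, array([ 0.4627, -0.0178])), (array([252.8, 180.3]), 0.44, array([0.4457, 0.2214]))]
```

View pics/top0.png

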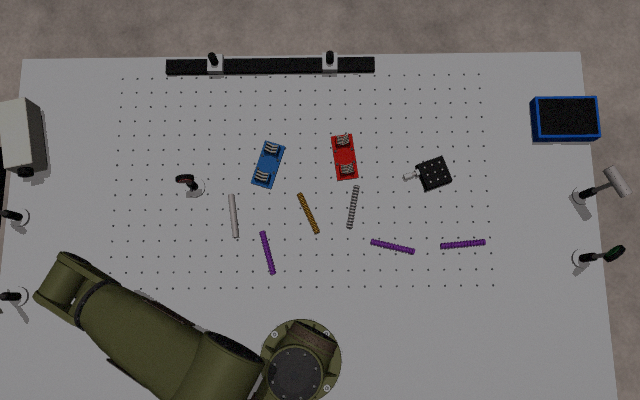

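View pics/side0.png

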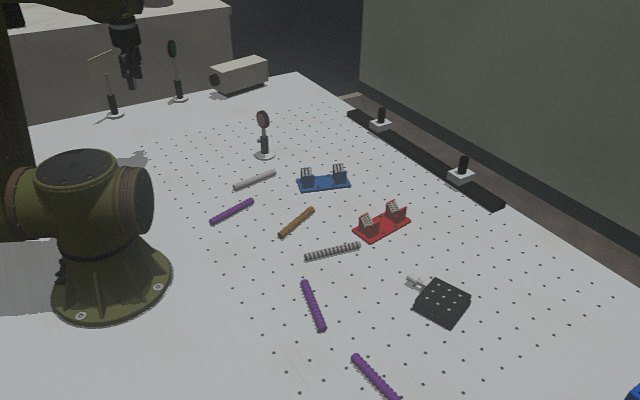

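The top picture shows the blue gauge at (268,164), the red gauge at (344,157), a ribbed steel rod at (353,207), a brass rod at (308,213), a smooth post at (234,215), and purple rods at (267,252), (392,246) and (463,244). The steel rod at (353,207) is my coarse candidate because it is steel and visibly ribbed. The purple ones are look-alikes. I'll confirm this in a crop and measure the axes.

```bash
python3 - <<'E'
from h import *
np.set_printoptions(precision=4,suppress=True)
img=cv2.imread('pics/top0.png'); d=np.load('top0.npy')
K,e,M=cam('top')
v,u=np.mgrid[0:400,0:640]; ray=np.stack([(u-K[0,2])/K[0,0],(v-K[1,2])/K[1,1],np.ones_like(u)],-1)
W=e+(ray*d[...,None])@M.T
np.save('W.npy',W)
print('bench z',np.median(W[230:240,330:350,2]))
for n,(x0,y0,x1,y1),h in (('steel',(338,178,366,236),.006),('brass',(292,186,326,240),.006),('post',(222,188,246,244),.006),('blue',(246,134,292,194),.03),('red',(326,128,364,184),.03),('bluebase',(246,134,292,194),.004),('redbase',(326,128,364,184),.004)):
    P=W[y0:y1,x0:x1].reshape(-1,3); m=(P[:,2]>h)&(P[:,2]<.08); P=P[m]
    r=cv2.minAreaRect((P[:,:2]*1000).astype(np.float32)); c,V=np.linalg.eigh(np.cov(P[:,:2].T)); a=V[:,1]
    print(n,m.sum(),'mean',P.mean(0),'rect',np.round(r[0],1),np.round(r[1],1),'ang',np.degrees(np.arctan(a[1]/a[0])),'zmax',np.percentile(P[:,2],[50,90]))
c=cv2.resize(img[125:245,220:375],None,fx=5,fy=5,interpolation=cv2.INTER_CUBIC)[:600]
cv2.imwrite('pics/crop1.png',c)
for n,p in (('steel',[353,207]),('brass',[308.5,213.5])):
    # stereo: top + side marks
    pass
def tri(a,b):
    A=[];
    for n,px in(('top',a),('side',b)):
        K,e,M=cam(n); r=M@np.linalg.inv(K)@[*px,1]; r/=np.linalg.norm(r); Q=np.eye(3)-np.outer(r,r); A.append((Q,Q@e))
    return np.linalg.solve(A[0][0]+A[1][0],A[0][1]+A[1][1])
print('tri steel',tri((354.9,207.1),(331.2,253.7)),'brass',tri((305.6,214.1),(293.4,223.2)),'bl',tri((267.9,160.7),(322.7,172.2)),'red',tri((344.6,153.9),(384,211.6)))
E
```

```text
bench z -0.000577876126055199
steel 323 mean [ 0.4767 -0.1653  0.0146] rect [ 474.4 -164.7] [ 86.7 184.9] ang -4.28081362915282 zmax [0.0145 0.0215]
brass 294 mean [ 0.4535 -0.0249  0.0152] rect [454.6 -26.7] [106.  167.8] ang 18.04423443605201 zmax [0.0156 0.0214]
post 325 mean [0.448  0.2122 0.0155] rect [448.4 212.4] [177.5  73.7] ang 6.968134302044231 zmax [0.0162 0.0221]
blue 268 mean [0.6149 0.1058 0.0416] rect [615.7 105.6] [ 47.8 126.2] ang -18.291724738741877 zmax [0.0417 0.0503]
red 256 mean [ 0.6386 -0.1433  0.0413] rect [ 638.5 -143.6] [129.5  46.6] ang 7.636716627262566 zmax [0.0409 0.0497]
bluebase 1088 mean [0.6131 0.1031 0.0171] rect [619.9 103.4] [200.4 148.3] ang -12.37344565633084 zmax [0.0095 0.0433]
redbase 994 mean [ 0.6379 -0.1432  0.0178] rect [ 643.5 -145.4] [121.7 186.1] ang 4.749911489703396 zmax [0.0102 0.0435]
tri steel [ 0.4691 -0.1741  0.0044] brass [ 0.4508 -0.017  -0.0018] bl [0.6161 0.1019 0.0388] red [ 0.6389 -0.145   0.0454]
```

View pics/crop1.png

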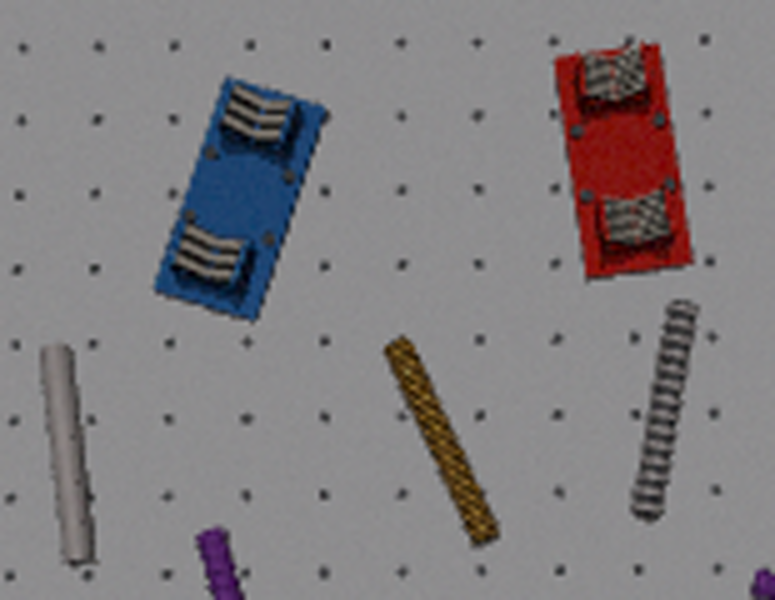

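The crop shows the steel rod at crop (665,410) has wide ridges of about 10 mm, so it is the coarse rod. The brass rod at (441,440) has a fine pitch. Blue has 3–4 wide ribs per block and red has dense ribs. The post at (70,455) is smooth. Next I'll fit the silhouettes.

```bash
cat >> h.py <<'E'
def go(xyz,jaw,note=''):
    """shift in tool axes (mm) + turn about tool z (rad); jaw = world angle (deg) of tool y"""
    s=monitor.get_state(); r=R.from_rotvec(s['eef_rot']); T=r.as_matrix()
    best=None
    for k in(-180,0,180,360):
        a=np.radians(jaw+k); y=np.array([np.cos(a),np.sin(a),0]); z=np.array([0,0,-1.]); G=np.column_stack([np.cross(y,z),y,z])
        rv=R.from_matrix(T.T@G).as_rotvec()
        if best is None or np.linalg.norm(rv)<np.linalg.norm(best)-1e-6: best=rv
    print(note,'shift',np.round(T.T@(np.array(xyz)-s['tool_pos'])*1000,1),'turn',np.round(best,3),'| tcp',np.round(s['tool_pos'],4),'w',round(s['width'],4))
E
python3 - <<'E'
from h import *
np.set_printoptions(precision=4,suppress=True)
img=cv2.imread('pics/top0.png').astype(int); W=np.load('W.npy')
b,g,r=img[...,0],img[...,1],img[...,2]
def fit(n,mask,box,z):
    x0,y0,x1,y1=box; m=np.zeros((400,640),np.uint8); m[y0:y1,x0:x1]=mask[y0:y1,x0:x1]
    m=cv2.morphologyEx(m,cv2.MORPH_CLOSE,np.ones((3,3),np.uint8))
    k,l,st,_=cv2.connectedComponentsWithStats(m); i=1+st[1:,4].argmax(); ys,xs=np.nonzero(l==i)
    P=np.array([onz('top',p,z)[:2] for p in zip(xs,ys)])*1000
    q=cv2.minAreaRect(P.astype(np.float32)); V=np.linalg.eigh(np.cov(P.T))[1][:,1]
    print(n,len(P),'c',np.round(q[0],1),'mean',P.mean(0),'size',np.round(q[1],1),'ang',np.round(q[2],1),np.degrees(np.arctan(V[1]/V[0])))
fit('brass',(r-b>30),(290,185,328,242),.01)
fit('red',(r-g>60),(326,128,366,188),.008)
fit('blue',(b-r>40),(244,132,294,196),.008)
H=W[...,2]; gray=img.mean(2); bg=np.median(gray[178:236,338:368])
print('bg',bg)
fit('steel',(abs(gray-bg)>25),(342,182,364,234),.01)
for nm,ps,z in (('steel',[(356.6,186),(349.6,228)],.01),('brass',[(299.6,193.6),(317,232.6)],.01),('blue',[(265.6,140.6),(285.6,146),(271.6,189),(251.4,183)],.008),('red',[(331,136.4),(352,133.6),(358.4,177.6),(337.6,180.6)],.008)):
    Q=np.array([onz('top',p,z) for p in ps]); 
    v=Q[0]-Q[1] if len(Q)==2 else Q[0]+Q[1]-Q[2]-Q[3]
    print(nm,'hand',Q.mean(0),'ang',np.degrees(np.arctan(v[1]/v[0])),np.linalg.norm(v))
E
```

```text
brass 225 c [455.3 -24.8] mean [455.3811 -24.685 ] size [138.4  17.5] ang 24.6 24.62102337521245
red 671 c [ 638.8 -143.3] mean [ 636.0416 -142.3838] size [148.4  68.6] ang 7.6 8.023735144287226
blue 717 c [616.  105.5] mean [613.6406 103.0806] size [ 69.1 149.1] ang 72.4 -18.36898661677433
bg 140.66666666666666
steel 307 c [ 472.7 -166.8] mean [ 473.6223 -167.4582] size [ 37.3 143.8] ang 71.7 -11.725318330482095
steel hand [ 0.4719 -0.1695  0.01  ] ang -10.368573218017689 0.13794154639372655
brass hand [ 0.4535 -0.0263  0.01  ] ang 23.550476346664716 0.1377765115503319
blue hand [0.6145 0.102  0.008 ] ang -17.244864204162376 0.2982906876749941
red hand [ 0.6374 -0.1454  0.008 ] ang 7.218873287454354 0.2991338723421182
```

```bash
python3 -c "
from h import *
go([.473,-.168,.12],79.5,'steel hover')
go([.455,-.025,.12],114.5,'brass hover')"
```

```text
steel hover shift [-500.1 -506.6  111.3] turn [ 0.     0.    -0.245] | tcp [0.2282 0.5004 0.2313] w 0.0857
brass hover shift [-424.4 -384.   111.3] turn [ 0.     0.    -0.855] | tcp [0.2282 0.5004 0.2313] w 0.0857
```

>>> jog_arm(plan="-424 -384 50 0 0 -0.855 85;-424 -384 50 0 0 -0.855 85;-424 -384 50 0 0 -0.855 85;-424 -384 50 0 0 -0.855 85;-424 -384 50 0 0 -0.855 85;-424 -384 50 0 0 -0.855 85;-424 -384 111 0 0 -0.855 85;-424 -384 111 0 0 -0.855 85", squeeze=40)

```text
time_s: 1.8
tool_pos: [0.4117, 0.0759, 0.1597]
eef_rot: [-0.666, 3.069, -0.0]
wrist_force: [1.9, 0.5, 0.7]
width: 0.0851
```

```bash
python3 -c "
from h import *
go([.455,-.025,.12],114.5,'brass hover')"
```

```text
brass hover shift [   2.5 -109.7   39.7] turn [-0.     0.001 -0.   ] | tcp [0.4117 0.0759 0.1597] w 0.0851
```

>>> jog_arm(plan="2 -110 40 0 0 0 85;2 -110 40 0 0 0 85;2 -110 40 0 0 0 85;2 -110 40 0 0 0 85")

```text
time_s: 2.3
tool_pos: [0.4547, -0.023, 0.1199]
eef_rot: [0.665, -3.07, -0.0]
wrist_force: [-0.6, -0.2, 0.7]
width: 0.0849
```

```bash
python3 - <<'E'
from h import *
go([.455,-.025,.12],114.5,'brass hover')
go([.455,-.025,.003],114.5,'brass grasp')
p,d=eyes.snapshot('side'); c=p[120:300,200:440,::-1]; cv2.imwrite('pics/s1.png',cv2.resize(c,None,fx=3.3,fy=3.3,interpolation=cv2.INTER_CUBIC))
print(proj('side',[.455,-.025,.01]))
E
```

```text
brass hover shift [ 0.6 -2.  -0.1] turn [ 0.    -0.    -0.001] | tcp [ 0.4547 -0.023   0.1199] w 0.0849
brass grasp shift [  0.6  -2.  116.9] turn [ 0.    -0.    -0.001] | tcp [ 0.4547 -0.023   0.1199] w 0.0849
[296.62915788 220.62635221]
```

View pics/s1.png

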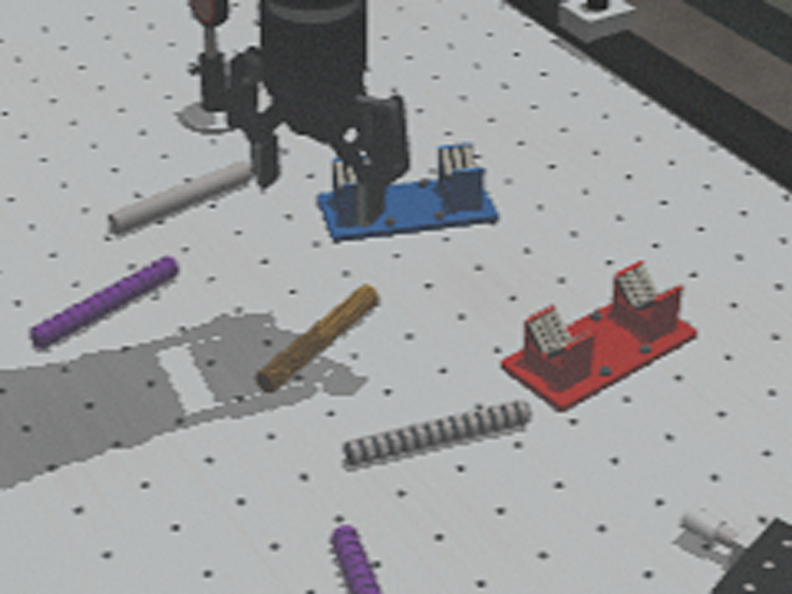

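The side picture has the brass rod's centre at (297,222), against a predicted (297,221), and the jaws straddle it. I'll go down and grip.

>>> jog_arm(plan="0 0 60 0 0 0 85;0 0 100 0 0 0 85;0 0 116 0 0 0 85;0 0 116 0 0 0 85;0 0 116 0 0 0 5;0 0 116 0 0 0 5;0 0 116 0 0 0 5;0 0 116 0 0 0 5", squeeze=50)

```text
time_s: 3.35
tool_pos: [0.4551, -0.0232, 0.0044]
eef_rot: [-0.666, 3.07, -0.0]
wrist_force: [-2.9, 0.4, 6.9]
width: 0.0181
```

>>> jog_arm(plan="0 0 0 0 0 0 5;0 0 0 0 0 0 5;0 0 0 0 0 0 5")

```text
time_s: 3.72
tool_pos: [0.4552, -0.0232, 0.0044]
eef_rot: [-0.666, 3.07, -0.0]
wrist_force: [-2.9, 1.7, 8.5]
width: 0.0181
```

>>> jog_arm(plan="0 0 -60 0 0 0 5;0 0 -120 0 0 0 5;0 0 -130 0 0 0 5;0 0 -130 0 0 0 5")

```text
time_s: 4.22
tool_pos: [0.4547, -0.0232, 0.1334]
eef_rot: [-0.666, 3.07, -0.0]
wrist_force: [-0.5, -0.7, -3.6]
width: 0.0178
```

```bash
python3 -c "
from h import *
go([.6388,-.1435,.13],97.6,'red hover')"
```

```text
red hover shift [-117.8 -185.8    3.4] turn [-0.     0.     0.294] | tcp [ 0.4547 -0.0232  0.1334] w 0.0178
```

>>> jog_arm(plan="-118 -186 3 0 0 0.294 5;-118 -186 3 0 0 0.294 5;-118 -186 3 0 0 0.294 5;-118 -186 3 0 0 0.294 5;-118 -186 3 0 0 0.294 5;-118 -186 3 0 0 0.294 5")

```text
time_s: 4.97
tool_pos: [0.6383, -0.1431, 0.1285]
eef_rot: [0.209, -3.131, -0.002]
wrist_force: [-0.5, 0.7, -3.1]
width: 0.0178
```

```bash
python3 - <<'E'
from h import *
go([.6388,-.1435,.042],97.6,'red place')
p,d=eyes.snapshot('side'); c=p[100:270,270:500,::-1]; cv2.imwrite('pics/s2.png',cv2.resize(c,None,fx=3.4,fy=3.4,interpolation=cv2.INTER_CUBIC))
t=monitor.get_state()['tool_pos']; a=np.radians(7.6); x=np.array([np.cos(a),np.sin(a),0])*.07
for s in(-1,0,1): print((proj('side',t+[0,0,.006]+s*x)-[270,100])*3.4)
E
```

```text
red place shift [-0.8 -0.6 86.5] turn [ 0.002 -0.003  0.001] | tcp [ 0.6383 -0.1431  0.1285] w 0.0178
[321.95463591 311.62359357]
[393.36486098 277.49528441]
[460.50382453 245.40829264]
```

View pics/s2.png

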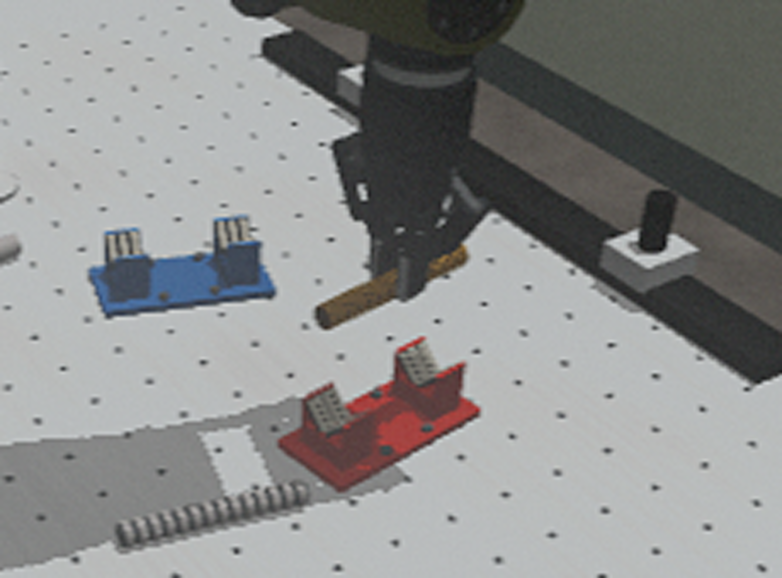

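The side picture shows the held brass rod with its ends at crop (323,316) and (462,252), close to the predicted (322,312) and (460,245). It is centred and parallel to the red notches, so I'll lower it.

>>> jog_arm(plan="0 0 40 0 0 0 5;0 0 65 0 0 0 5;0 0 78 0 0 0 5;0 0 85 0 0 0 5;0 0 86 0 0 0 5;0 0 86 0 0 0 5")

```text
time_s: 5.78
tool_pos: [0.6397, -0.1437, 0.0457]
eef_rot: [-0.209, 3.133, -0.001]
wrist_force: [-0.9, -0.3, -2.8]
width: 0.0181
```

>>> jog_arm(plan="0 0 3 0 0 0 5;0 0 5 0 0 0 5;0 0 5 0 0 0 5")

```text
time_s: 6.15
tool_pos: [0.6394, -0.1437, 0.0398]
eef_rot: [-0.209, 3.134, -0.0]
wrist_force: [0.6, 0.6, -2.3]
width: 0.0176
```

>>> jog_arm(plan="0 0 2 0 0 0 5;0 0 2 0 0 0 5")

```text
time_s: 6.4
tool_pos: [0.6396, -0.1439, 0.0394]
eef_rot: [-0.209, 3.134, -0.001]
wrist_force: [-7.8, 0.2, 12.4]
width: 0.0178
```

Contact at the expected height, so it is seated. I'll release and lift.

>>> jog_arm(plan="0 0 0 0 0 0 45;0 0 0 0 0 0 45;0 0 0 0 0 0 45;0 0 0 0 0 0 45;0 0 -30 0 0 0 45;0 0 -80 0 0 0 60;0 0 -110 0 0 0 85;0 0 -110 0 0 0 85")

```text
time_s: 7.4
tool_pos: [0.6403, -0.1438, 0.1506]
eef_rot: [-0.209, 3.13, -0.002]
wrist_force: [-0.0, 0.6, -0.3]
width: 0.0846
```

```bash
python3 -c "
from h import *
go([.473,-.168,.12],79.5,'steel hover')"
```

```text
steel hover shift [169.2  -1.7  29.9] turn [-0.001  0.004  0.317] | tcp [ 0.6403 -0.1438  0.1506] w 0.0846
```

>>> jog_arm(plan="169 -2 29 0 0 0.317 85;169 -2 29 0 0 0.317 85;169 -2 29 0 0 0.317 85;169 -2 29 0 0 0.317 85;169 -2 29 0 0 0.317 85;169 -2 29 0 0 0.317 85")

```text
time_s: 8.15
tool_pos: [0.4729, -0.1679, 0.1187]
eef_rot: [0.287, 3.128, -0.0]
wrist_force: [-0.3, -0.4, 0.5]
width: 0.085
```

```bash
python3 - <<'E'
from h import *
go([.473,-.168,.004],79.5,'steel grasp')
p,d=eyes.snapshot('side'); c=p[120:290,260:480,::-1]; cv2.imwrite('pics/s3.png',cv2.resize(c,None,fx=3.5,fy=3.5,interpolation=cv2.INTER_CUBIC))
f=lambda q:(proj('side',q)-[260,120])*3.5
a=np.radians(-10.5); x=np.array([np.cos(a),np.sin(a),0])*.07
for s in(-1,0,1): print('steel',f(np.array([.473,-.168,.01])+s*x))
a=np.radians(7.6); x=np.array([np.cos(a),np.sin(a),0])*.07
for s in(-1,0,1): print('brass',f(np.array([.6388,-.1434,.045])+s*x))
E
```

```text
steel grasp shift [-1.000e-01 -1.000e-01  1.147e+02] turn [-0.  0.  0.] | tcp [ 0.4729 -0.1679  0.1187] w 0.085
steel [157.37167209 477.56561192]
steel [253.76379617 453.76814823]
steel [346.78173225 430.80371023]
brass [358.65316552 357.37961139]
brass [429.18995957 320.63537837]
brass [495.6862925  285.99591418]
```

View pics/s3.png

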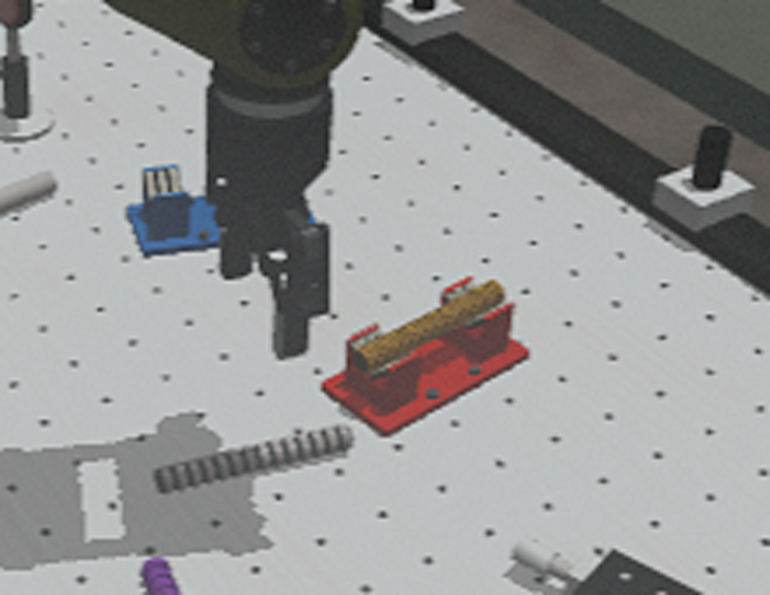

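The brass rod lies in both red notches with its ends at crop (362,360) and (498,290), close to the predicted pixels. The steel rod's ends at (160,481) and (350,437) also match the prediction, so I'll grip it.

>>> jog_arm(plan="0 0 60 0 0 0 85;0 0 100 0 0 0 85;0 0 115 0 0 0 85;0 0 115 0 0 0 85;0 0 115 0 0 0 5;0 0 115 0 0 0 5;0 0 115 0 0 0 5;0 0 115 0 0 0 5")

```text
time_s: 9.2
tool_pos: [0.4724, -0.1682, 0.0045]
eef_rot: [0.288, 3.127, -0.001]
wrist_force: [-4.0, 1.1, 6.6]
width: 0.0182
```

>>> jog_arm(plan="0 0 0 0 0 0 5;0 0 0 0 0 0 5;0 0 0 0 0 0 5;0 0 -60 0 0 0 5;0 0 -120 0 0 0 5;0 0 -130 0 0 0 5;0 0 -130 0 0 0 5;0 0 -130 0 0 0 5")

```text
time_s: 10.2
tool_pos: [0.4713, -0.1677, 0.1319]
eef_rot: [-0.288, -3.125, -0.002]
wrist_force: [0.2, -0.1, -4.1]
width: 0.018
```

```bash
python3 -c "
from h import *
go([.616,.105,.13],71.7,'blue hover')"
```

```text
blue hover shift [-92.4 294.5   1.8] turn [ 0.001 -0.003  0.136] | tcp [ 0.4713 -0.1677  0.1319] w 0.018
```

>>> jog_arm(plan="-92 294 2 0 0 0.136 5;-92 294 2 0 0 0.136 5;-92 294 2 0 0 0.136 5;-92 294 2 0 0 0.136 5;-92 294 2 0 0 0.136 5;-92 294 2 0 0 0.136 5;-92 294 2 0 0 0.136 5;-92 294 2 0 0 0.136 5")

```text
time_s: 11.2
tool_pos: [0.6159, 0.1031, 0.1312]
eef_rot: [-0.502, -3.1, 0.001]
wrist_force: [-0.1, -0.5, -2.8]
width: 0.0181
```

```bash
python3 - <<'E'
from h import *
go([.616,.105,.041],71.7,'blue place')
p,d=eyes.snapshot('side'); c=p[70:220,230:440,::-1]; cv2.imwrite('pics/s4.png',cv2.resize(c,None,fx=3.7,fy=3.7,interpolation=cv2.INTER_CUBIC))
t=monitor.get_state()['tool_pos']; a=np.radians(-18.3); x=np.array([np.cos(a),np.sin(a),0])*.07
f=lambda q:(proj('side',q)-[230,70])*3.7
for s in(-1,0,1): print(f(t+[0,0,.006]+s*x))
E
```

```text
blue place shift [ 0.4  1.9 90.2] turn [-0.001 -0.001 -0.002] | tcp [0.6159 0.1031 0.1312] w 0.0181
[255.63425647 273.22939461]
[347.94844522 263.72623573]
[438.44743678 254.40993985]
```

View pics/s4.png

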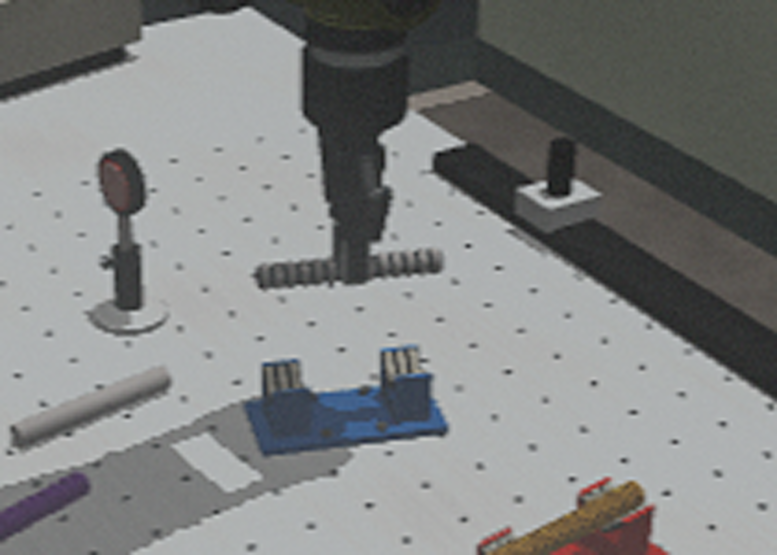

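The held steel rod's ends are at crop (258,277) and (440,262), against predicted (256,273) and (438,254). It is centred and parallel to the blue plate, so I'll lower it.

>>> jog_arm(plan="0 1 45 0 0 0 5;0 1 70 0 0 0 5;0 1 82 0 0 0 5;0 1 88 0 0 0 5;0 1 90 0 0 0 5;0 1 90 0 0 0 5;0 1 90 0 0 0 5")

```text
time_s: 12.12
tool_pos: [0.6169, 0.1052, 0.0424]
eef_rot: [0.5, 3.101, 0.0]
wrist_force: [0.1, -0.0, -3.4]
width: 0.018
```

>>> jog_arm(plan="0 0 2 0 0 0 5;0 0 2 0 0 0 5")

```text
time_s: 12.38
tool_pos: [0.6169, 0.105, 0.0404]
eef_rot: [0.5, 3.101, 0.0]
wrist_force: [-2.0, -1.7, 3.0]
width: 0.0175
```

Contact is starting, so I'll nudge 1 mm and release.

>>> jog_arm(plan="0 0 1 0 0 0 5;0 0 1 0 0 0 45;0 0 1 0 0 0 45;0 0 1 0 0 0 45;0 0 1 0 0 0 45;0 0 -30 0 0 0 45;0 0 -90 0 0 0 45;0 0 -140 0 0 0 45")

```text
time_s: 13.38
tool_pos: [0.6166, 0.1052, 0.182]
eef_rot: [0.5, 3.101, 0.0]
wrist_force: [0.1, -1.0, -0.8]
width: 0.0448
```

>>> jog_arm(plan="200 0 -50 0 0 0 45;200 0 -50 0 0 0 45;200 0 -50 0 0 0 45;200 0 -50 0 0 0 45;200 0 -50 0 0 0 45;200 0 -50 0 0 0 45")

```text
time_s: 14.12
tool_pos: [0.4276, 0.1678, 0.2294]
eef_rot: [-0.501, -3.101, 0.0]
wrist_force: [-0.7, 0.0, 0.2]
width: 0.0452
```

```bash
python3 - <<'E'
from h import *
np.set_printoptions(precision=4,suppress=True)
p,d=eyes.snapshot('side'); ims=[cv2.resize(p[140:260,270:430,::-1],(560,420),interpolation=cv2.INTER_CUBIC)]
f=lambda q,n:proj(n,q)
q,dd=eyes.snapshot('top'); cv2.imwrite('pics/top1.png',q[:,:,::-1])
t=cv2.resize(q[130:200,240:370,::-1],(600,323),interpolation=cv2.INTER_CUBIC)
for n in('side','top'):
  for nm in('coarse_rod_mid','fine_rod_mid','plain_post_mid','lens_mount','stage'):
    z={'coarse_rod_mid':.045,'fine_rod_mid':.045,'lens_mount':0,'stage':0}.get(nm,.01)
    print(n,nm,[(round(m['confidence'],2),onz(n,m['pixel'],z)[:2]) for m in mark_of(n,nm)][:4])
out=np.zeros((600,600,3),np.uint8); s=cv2.resize(ims[0],(369,277)); out[:323]=t; out[323:,:369]=s
cv2.imwrite('pics/end.png',out); print(monitor.get_state()['time_s'])
E
```

```text
side coarse_rod_mid [(0.95, array([ 0.3291, -0.5318])), (0.74, array([0.6043, 0.0972])), (0.67, array([0.3072, 0.0434])), (0.61, array([ 0.3245, -0.3254]))]
side fine_rod_mid [(0.72, array([ 0.6435, -0.1471]))]
side plain_post_mid [(0.58, array([0.4562, 0.216 ]))]
side lens_mount [(0.66, array([0.5393, 0.3293]))]
side stage [(0.66, array([ 0.576 , -0.4263]))]
top coarse_rod_mid [(0.77, array([ 0.3554, -0.4961])), (0.63, array([0.3243, 0.101 ])), (0.58, array([0.6128, 0.0939])), (0.5, array([ 0.348 , -0.2819]))]
top fine_rod_mid [(0.62, array([ 0.6306, -0.1418])), (0.28, array([0.5317, 0.3225]))]
top plain_post_mid []
top lens_mount [(0.51, array([0.5425, 0.3427]))]
top stage [(0.73, array([ 0.5725, -0.4388]))]
14.725
```

View pics/end.png

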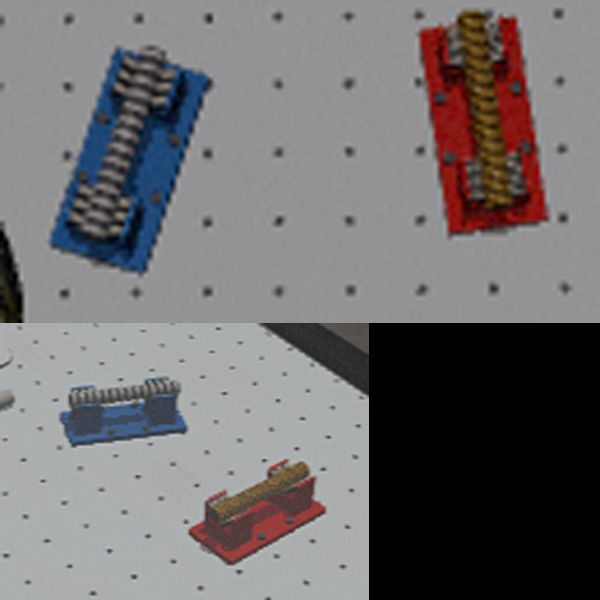

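The end picture shows the steel rod in both blue notches, (150,50) to (100,235), and the brass rod in both red notches, (472,15) to (497,205). The apparent offset toward the far end equals the parallax expected for a rod 45 mm above the bench.

```bash
python3 -c "
from h import *
finish_job()"
```

```text
the job is handed in; nothing more can be done
```

Both rods are sorted and released, and the job is handed in at about 15 s on the robot's clock. The coarse steel rod is in the blue gauge plate and the fine brass rod is in the red one. No verdict is reported.

- **Seating:** contact came at the expected height for both rods (TCP about 39–40 mm). The last top and side pictures show each rod lying in both notches, centred and aligned with its plate.
- **Position:** the networks' marks for the rods agree with the seats to about 8 mm from the top camera and within about 15 mm from the side camera. I trusted the pictures over these marks because they are noisy.
- **Bystanders:** I never gripped or approached the lens mount, the stage or the post. At the end the networks put all three within about 20 mm of their starting marks, which is within their noise. The top camera did not report the post; only the side camera did.

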